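# Right the toppled lamp on its dock and set the dimmer to half

## Task

The cordless lamp has been knocked over. Stand it upright on the dark pad of its charging dock, yellow cap up, centred on the pad and square with it, and let go of it; then set the dock's red-knobbed dimmer lever to half, straight up at the green mark. Leave the other things on the table where they are.

Things in the scene. Friction and masses are not known exactly. Their poses are not given: they have to be found in the camera images.
- lamp: the cordless lamp: a square column 48 x 48 x 110 mm, 0.2 to 0.45 kg, black base (lowest 26 mm), white light panel, yellow cap (top 26 mm). Flat sides, 48 mm wide all the way up. Origin: centre of its base face; +z runs along the column to the yellow cap, x and y are square to its sides. At the start it lies on its side, cap towards the near edge or near left.
- lamp_top (a point): centre of the lamp's cap face, 110 mm from its origin along the lamp's +z
- dock: the charging dock, fixed to the table: a grey block 85 mm (x) x 165 mm (y) x 22 mm high. Origin: centre of its underside, on the table; x points away from the robot, y along its long side to the left. The square dark pad (64 mm) lies on its -y half, with white corner marks; the dimmer lever stands on its +y half, 92 mm from the pad's centre.
- pad (a point): centre of the dark pad's surface, on top of the dock, 22 mm above the table
- dimmer (a joint): angle of the dimmer lever, rad: 0 = leaning 40 degrees towards the robot (dock -x), 0.7 = straight up at the green mark (half), 1.4 = leaning 40 degrees away. It stays where it is left (light friction).
- dimmer_tip (a point): centre of the lever's red ball knob (26 mm diameter), 70 mm from the pivot; the lever swings in the dock's x-z plane
- dimmer_pivot (a point): the lever's pivot, 43 mm above the table, in a black block 70 x 50 mm whose top is 46 mm above the table; its axis is the dock's y. A thin scale plate on the side away from the pad reaches 76 mm above the table (with the green mark 84 mm), 30 mm beside the lever.
- jar_green: bystander: screw jar with a black lid and green filling, 49 mm across, 58 mm high; origin under its centre
- jar_grey: bystander: screw jar with a black lid and grey filling, 49 mm across, 58 mm high; origin under its centre
- canister: bystander: black canister with a white cap, 42 mm across, 62 mm high; origin under its centre

How it is judged:
By the outcome, as a careful person would: the job done as asked, in the order asked, and still so for the second after the job is handed in, with the robot touching nothing.
It also fails if it takes over 53 s, if anything falls off the work surface, if the arm or the gripper's body presses on something with over 40 N, if the wrist force passes 120 N, or if a joint passes its speed limit or range.

## Robot

A 6-joint arm with a two-finger parallel gripper is mounted at the origin on a cart in front of the work surface, level with it; the furniture and walls round the work are solid. World frame = base frame: x ahead of the robot, y to its left, z up, the work surface at z = 0. Lengths are in mm, angles in rad, forces in N, time in s.
With the tool pointing down it reaches from about 350 to 775 mm from the base axis. Payload 7.3 kg.
Tool frame: the origin (TCP) lies between the finger pads; the fingertips stand manip.nose_length ahead of it and the grasp point (between the pads) is the TCP (manip.nose_length is the distance from the TCP to the fingertips, in mm); z points along the fingers, y is the line along which they close (so a half turn about z gives the same grasp; the last joint's range is limited). The gripper opens to 92 mm and grips with 3 to 60 N. Pads are 19 mm wide; open, the fingers measure 130 mm over their backs; the gripper's body (75 mm by 190 mm) begins 47 mm behind the grasp point.
Start: joints at [-1.25, 0.342, 1.524, -0, 1.275, -0.146], TCP at [236.29, -468.839, 245.741] pointing down, gripper open.
Joint ranges: [-2.53, 2.53], [-0.77, 2.02], [0.04, 2.7], [-1, 4.14], [0.28, 2.66], [-3.11, 3.11]. Speed limits (rad/s): [2.57, 2.57, 3.14, 3.14, 3.14, 3.14].

## Interface

Orientations are given as a unit quaternion [x, y, z, w].
In Python, from plant import manip, imaging, order gives the robot as it stands.
- The arm moves only by the shell command python3 -m jog 'ROWS' [OPENING] [FORCE]. ROWS is text: rows parted by semicolons, each of 4 numbers parted by spaces: the shift along the world's x, y, z scaled (see below), then the turn about the world's z scaled (see below). A call has 1 to 8 rows; each row is the pose to reach, as a shift and turn from the pose commanded when the call began; what a row does not reach only later rows make up. The controller multiplies each number of a shift by 0.8 m and each number of a turn by 0.5 rad. A row lasts 1/12 s, in which the tool goes at most 41.7 mm and 7.16 degrees, less where a joint would pass 70% of its speed; a pose out of reach is approached as far as the arm can. A call with a number of a shift or a turn outside -1 to 1 is refused whole. A call with a gripper value outside its range is refused whole. OPENING is the opening, from 0 (shut) to 1 (fully open), set as the call begins (- or left out, the last holds). The fingers move at their own pace and stop on an object; FORCE is the grip in N (left out, the last holds). Time passes only in rows, so rows that repeat a pose let the fingers close. It gives the time, the measured TCP pose, the force, the opening and the grip force at its end, in the units of the state.
- manip.read_state(): the state, without advancing time (a new reading comes with each control period).
- imaging.capture(name): name is "side" or "top" or "wrist"; returns a dict with "image" (420x560x3 uint8, blue, green, red), "depth" (420x560 float32, mm along the optical axis (not along the pixel's ray), 0 where there is no reading), "mtx" (3x3 intrinsics, pixels), "T" (4x4, takes a point from camera to world coordinates); the wrist camera has in their place "tool_from_camera" (4x4, takes a point from camera to tool coordinates, whose origin is the TCP and whose axes are the flange's). Camera axes: x right, y down, z forward; pixel columns grow to the right and rows downward; lengths in mm; the calibration is good to about 2 mm. A picture is of the moment at which its call begins: read the wrist's pose just before it.
- order.finish_job(): hands the job in; it is judged then, once.
The state is a dict: "clock": time; "q": joint angles; "dq": joint speeds; "joint_torque": joint torques, N m; "eef_pos": TCP position; "orientation": TCP orientation; "wrist_force": force on the tool from outside, world axes, zero at the start; "wrist_torque": the same for the moment, N m; "grip_width": opening from 0.0 (shut) to 1.0 (fully open); "grasp_force": force on a finger pad.
Only numpy, scipy, OpenCV 4.12 (cv2) and the standard library are available. Lean on these libraries where they do the work, as an engineer would, in place of code of your own. Each camera call takes 0.05 s, during which the arm holds its last target. There are 200 camera calls.

## Working session

There is one attempt and no reset: what is moved stays moved. The work goes in short steps, Python scripts to look and compute and a shell command to move; the robot and the scene stay as the last step left them, time stands still between calls to the robot, and variables do not carry over. Pictures are saved under pics/ and viewed, at most 11 in all, crops included, and the job is handed in when it is done.

```bash
mkdir -p pics; ls
cat > h.py <<'E'
from plant import manip, imaging, order
import numpy as np, cv2
def cap(n):
    c=imaging.capture(n); np.savez(f'/tmp/{n}.npz',**c); return c
def world(c,u,v,T=None):
    d=c['depth'][int(v),int(u)]
    p=np.linalg.inv(c['mtx'])@[u,v,1]*d
    return ((c['T'] if T is None else T)@np.append(p,1))[:3]
E
python3 - <<'E'
from h import *
t=cap('top'); s=cap('side')
cv2.imwrite('pics/a.png',t['image']);cv2.imwrite('pics/b.png',s['image'])
st=manip.read_state();print({k:st[k] for k in('clock','eef_pos','orientation','grip_width')},manip.nose_length)
print(t['T'].round(2),t['mtx'])
E
```

```text
pics
{'clock': 0.1, 'eef_pos': array([ 236.20649867, -468.50838471,  245.14131778]), 'orientation': array([ 9.72881163e-01,  2.31304605e-01, -6.65126511e-05, -6.46838739e-04]), 'grip_width': 1.0013658701306494} 19.0
[[ 1.0000e-02 -9.9000e-01  1.2000e-01  3.9193e+02]
 [-1.0000e+00 -1.0000e-02 -2.0000e-02  4.6470e+01]
 [ 2.0000e-02 -1.2000e-01 -9.9000e-01  9.4356e+02]
 [ 0.0000e+00  0.0000e+00  0.0000e+00  1.0000e+00]] [[415.16087547   0.         278.72290579]
 [  0.         415.16087547 209.64541422]
 [  0.           0.           1.        ]]
```

View pics/a.png

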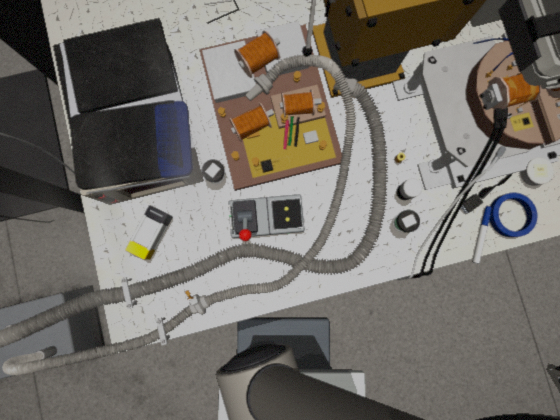

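View pics/b.png

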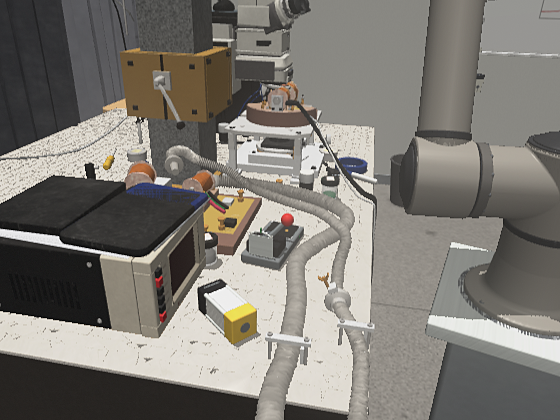

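```bash
cat > m.py <<'E'
from h import *
t=dict(np.load('/tmp/top.npz'))
v,u=np.mgrid[:420,:560]
P=(np.stack([u,v,np.ones_like(u)],-1)@np.linalg.inv(t['mtx']).T)*t['depth'][...,None]
W=P@t['T'][:3,:3].T+t['T'][:3,3]
np.save('/tmp/W.npy',W)
for n,p in dict(table=(220,230),lampcap=(141,247),mid=(150,233),base=(158,215),pad=(287,228),padc=(287,215),knob=(245,235),blk=(243,210),hose1=(127,290),hose2=(180,273),hose3=(235,250),hose4=(300,265),hose5=(335,220),inst=(150,140),inst2=(185,165),jar=(213,170),board=(270,160),valve=(197,303)).items(): print(n,W[p[1],p[0]].round(0))
m=np.zeros((420,560),np.uint8); m[200:265,120:178]=1
z=W[...,2]
mm=(m>0)&(z>38)&(z<58)
pts=W[mm][:,:2].astype(np.float32); r=cv2.minAreaRect(pts);print('lamp',len(pts),r,np.median(z[mm]))
m[:]=0; m[190:242,225:308]=1
mm=(m>0)&(z>14)&(z<30)
pts=W[mm][:,:2].astype(np.float32);print('dock',len(pts),cv2.minAreaRect(pts),np.median(z[mm]))
im=t['image'][185:270,110:320]; cv2.imwrite('pics/c.png',cv2.resize(im,None,fx=3.8,fy=3.8,interpolation=cv2.INTER_CUBIC))
E
python3 m.py
```

```text
table [459. 165.  -0.]
lampcap [418. 327.  48.]
mid [448. 310.  44.]
base [487. 294.  47.]
pad [463.  14.  21.]
padc [492.  14.  24.]
knob [442. 101. 110.]
blk [500. 110.  47.]
hose1 [327. 352.  46.]
hose2 [363. 245.  31.]
hose3 [413. 127.  34.]
hose4 [382. -13.  64.]
hose5 [480. -91.  39.]
inst [618. 282. 167.]
inst2 [569. 213. 171.]
jar [585. 176.  58.]
board [613.  53.  39.]
valve [301. 203.  50.]
lamp 1156 ((450.763916015625, 317.60589599609375), (48.48835372924805, 109.43326568603516), 64.34933471679688) 47.064935550527935
dock 1897 ((491.28173828125, 61.341922760009766), (85.1058349609375, 164.918701171875), 5.648343086242676) 21.439872022214672
```

View pics/c.png

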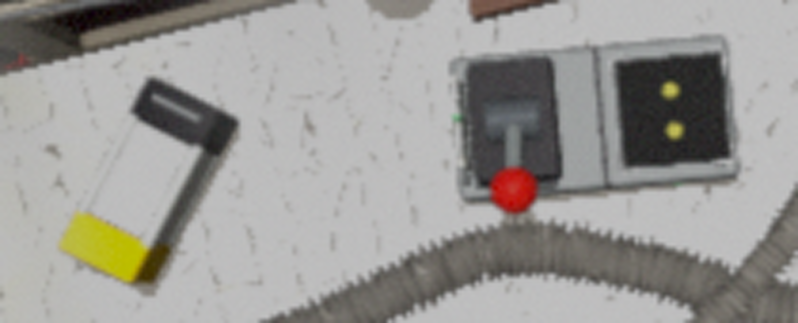

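Top view: lamp cap at (141,247), base at (158,215); dock centre ~(268,215), pad (287,214), knob (245,235). The fitted sizes (48.5x109.4 and 85.1x164.9) match the given ones. I'll move now.

```bash
python3 -m jog '0.25 0.3125 0 -0.9;0.25 0.3125 0 -0.9;0.25 0.3125 0 -0.9;0.25 0.3125 0 -0.9;0.25 0.3125 0 -0.9;0.25 0.3125 0 -0.9;0.25 0.3125 0 -0.9;0.25 0.3125 0 -0.9' 1
python3 - <<'E'
from h import *
t=dict(np.load('/tmp/top.npz'))
K=np.linalg.inv(t['mtx']);T=t['T']
for nm,z,L in(('pad',22,[(617,62),(722,56),(730,158),(625,166)]),('knob',97,[(513,189)])):
  q=[]
  for a,b in L:
    r=T[:3,:3]@K@[a/3.8+110-.37,b/3.8+185-.37,1]; q.append(T[:3,3]+r*(z-T[2,3])/r[2])
  print(nm,np.round(q,1),np.mean(q,0),cv2.minAreaRect(np.float32(q)[:,:2]))
print(manip.read_state()['q'])
E
```

```text
clock: 0.77
eef_pos: [437.1, -216.7, 245.6]
orientation: [1.0, 0.008, -0.0, -0.0]
wrist_force: [0.8, -1.2, -1.3]
grip_width: 0.998
grasp_force: 0.0Traceback (most recent call last):
  File "<stdin>", line 8, in <module>
cv2.error: OpenCV(4.12.0) /io/opencv/modules/imgproc/src/convhull.cpp:143: error: (-215:Assertion failed) total >= 0 && (depth == CV_32F || depth == CV_32S) in function 'convexHull'
```

```bash
python3 -m jog '0 0.4 0 -0.928;0 0.4 0 -0.928;0 0.4 0 -0.928;0 0.4 0 -0.928;0 0.4 0 -0.928;0 0.4 0 -0.928;0 0.4 0 -0.928;0 0.4 0 -0.928'
python3 - <<'E'
from h import *
t=dict(np.load('/tmp/top.npz'))
K=np.linalg.inv(t['mtx']);T=t['T']
for nm,z,L in(('pad',22,[(617,62),(722,56),(730,158),(625,166)]),('knob',97,[(513,189)])):
  q=[]
  for a,b in L:
    r=T[:3,:3]@K@[a/3.8+110-.37,b/3.8+185-.37,1]; q.append(T[:3,3]+r*(z-T[2,3])/r[2])
  print(nm,np.round(q,1),np.mean(q,0))
  if nm=='pad': print(cv2.minAreaRect(np.array(q,dtype=np.float32)[:,:2].copy()))
s=manip.read_state();print(s['q'],s['eef_pos'])
E
```

```text
clock: 1.43
eef_pos: [435.6, 98.1, 245.6]
orientation: [0.975, -0.222, -0.0, 0.0]
wrist_force: [0.8, -0.0, -0.3]
grip_width: 1.002
grasp_force: 0.0
pad [[523.6  47.5  22. ]
 [527.8 -14.5  22. ]
 [467.4 -19.2  22. ]
 [462.2  42.3  22. ]] [495.26543899  14.01552246  22.        ]
((495.5424499511719, 13.957258224487305), (61.64431381225586, 62.12052536010742), 4.84622859954834)
knob [[443.6 102.5  97. ]] [443.63466556 102.53711762  97.        ]
[ 4.95441981e-02  1.98325518e-01  1.72429472e+00 -9.88697545e-05
  1.21930745e+00  2.06791368e+00] [435.63672433  98.06701563 245.6305716 ]
```

```bash
python3 -m jog '-0.014 0.29 0 0;-0.014 0.29 0 0;-0.014 0.29 0 0;-0.014 0.29 0 0;-0.014 0.29 0 0;-0.014 0.29 0 0;-0.014 0.29 0 0;-0.014 0.29 0 0'
cat > w.py <<'E'
from h import *
from scipy.spatial.transform import Rotation as R
def wr():
    s=manip.read_state(); c=cap('wrist')
    B=np.eye(4);B[:3,:3]=R.from_quat(s['orientation']).as_matrix();B[:3,3]=s['eef_pos']
    T=B@c['tool_from_camera']
    v,u=np.mgrid[:420,:560]
    P=(np.stack([u,v,np.ones_like(u)],-1)@np.linalg.inv(c['mtx']).T)*c['depth'][...,None]
    W=P@T[:3,:3].T+T[:3,3]; W[c['depth']==0]=np.nan
    return s,c,T,W
E
python3 - <<'E'
from w import *
s,c,T,W=wr(); print(s['eef_pos'],s['orientation'])
cv2.imwrite('pics/d.png',c['image'])
z=W[...,2]; m=(z>36)&(z<56)&(abs(W[...,0]-451)<75)&(abs(W[...,1]-318)<75)
print(m.sum(),cv2.minAreaRect(W[m][:,:2].astype(np.float32).copy()),np.median(z[m]))
E
```

```text
clock: 2.1
eef_pos: [424.4, 328.9, 244.9]
orientation: [0.975, -0.22, -0.001, 0.001]
wrist_force: [-0.1, -0.1, -0.5]
grip_width: 0.999
grasp_force: 0.0
[424.43528807 328.94424854 244.93781651] [ 9.75406949e-01 -2.20409904e-01 -5.08167636e-04  7.06693200e-04]
4330 ((466.4516906738281, 349.8774108886719), (119.92485046386719, 108.45088958740234), 64.1368408203125) 46.02527204071305
```

View pics/d.png

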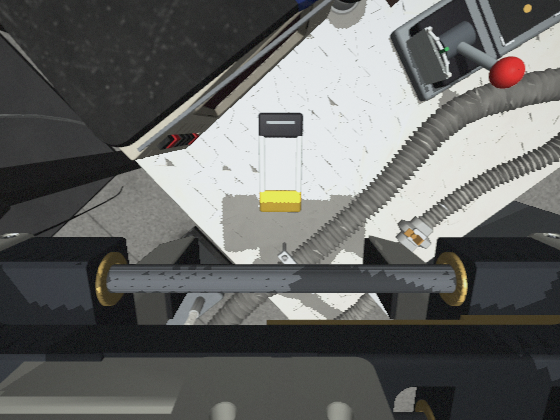

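```bash
python3 -m jog '0 0.001 -0.2 0;0 0.001 -0.2 0;0 0.001 -0.2 0;0 0.001 -0.2 0;0 0.001 -0.2 0;0 0.001 -0.274 0;0 0.001 -0.274 0;0 0.001 -0.274 0' && python3 -m jog '0 0 0 0;0 0 0 0;0 0 0 0;0 0 0 0;0 0 0 0;0 0 0 0;0 0 0 0;0 0 0 0' 0.45 6
```

```text
clock: 2.82
eef_pos: [424.1, 327.1, 25.0]
orientation: [0.975, -0.223, -0.002, 0.002]
wrist_force: [-1.1, -0.7, 0.4]
grip_width: 1.001
grasp_force: 0.0
clock: 3.48
eef_pos: [425.2, 329.1, 26.9]
orientation: [0.975, -0.222, 0.0, -0.0]
wrist_force: [-0.7, -0.0, 3.7]
grip_width: 0.522
grasp_force: 6.0
```

Gripped (0.522 x 92 = 48 mm). I'll lift so that the lamp pivots in the pads.

```bash
python3 -m jog '0.004 -0.002 0.012 0;0.008 -0.004 0.024 0;0.012 -0.006 0.036 0;0.016 -0.008 0.048 0;0.02 -0.01 0.06 0;0.024 -0.012 0.072 0;0.024 -0.012 0.08 0;0.024 -0.012 0.08 0' 0.45 6; python3 -m jog '0 0 0.02 0;0 0 0.04 0;0 0 0.06 0;0 0 0.06 0;0 0 0.06 0;0 0 0.06 0'
python3 - <<'E'
from w import *
s,c,T,W=wr(); t=cap('side')
cv2.imwrite('pics/e.png',np.hstack([cv2.resize(c['image'],(400,300)),cv2.resize(t['image'][200:380,130:370],(400,300))]))
E
```

```text
clock: 4.15
eef_pos: [445.2, 319.6, 92.3]
orientation: [0.975, -0.222, 0.001, -0.001]
wrist_force: [-0.5, 0.0, -3.9]
grip_width: 0.521
grasp_force: 6.0
clock: 4.65
eef_pos: [443.6, 319.1, 137.4]
orientation: [0.975, -0.222, -0.001, 0.001]
wrist_force: [-0.2, -0.3, -3.3]
grip_width: 0.519
grasp_force: 6.0
```

View pics/e.png

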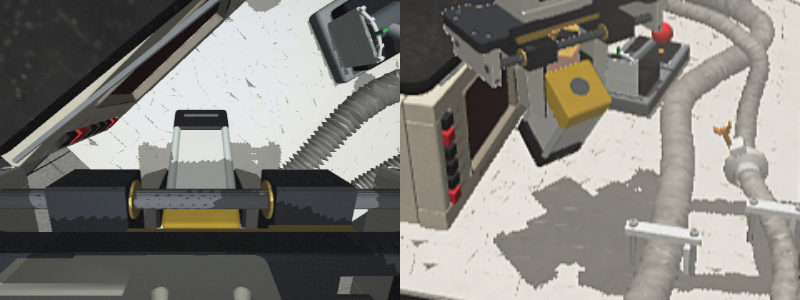

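```bash
cat > tilt.py <<'E'
from h import *
def tilt(save=None):
    c=cap('side'); s=manip.read_state(); e=s['eef_pos']
    v,u=np.mgrid[:420,:560]
    P=(np.stack([u,v,np.ones_like(u)],-1)@np.linalg.inv(c['mtx']).T)*c['depth'][...,None]
    W=P@c['T'][:3,:3].T+c['T'][:3,3]
    h=cv2.cvtColor(c['image'],cv2.COLOR_BGR2HSV)
    m=(h[...,0]>20)&(h[...,0]<34)&(h[...,1]>150)&(h[...,2]>60)&(np.linalg.norm(W-e,axis=2)<70)
    Q=W[m]; rng=np.random.default_rng(0)
    print('tcp',e.round(1),'npts',len(Q),'zmax/min',Q[:,2].max().round(),Q[:,2].min().round(), 'yellow mean',Q.mean(0).round(1))
    for k in range(2):
        if len(Q)<40: break
        best=None
        for _ in range(500):
            a=Q[rng.choice(len(Q),3,False)]; n=np.cross(a[1]-a[0],a[2]-a[0])
            if np.linalg.norm(n)<100: continue
            n/=np.linalg.norm(n); i=abs((Q-a[0])@n)<1.2
            if best is None or i.sum()>best.sum(): best=i
        g=Q[best]; n=np.linalg.svd(g-g.mean(0),full_matrices=False)[2][2]
        print('plane',best.sum(),'n',n.round(2),'elev',np.degrees(np.arcsin(n[2])).round(1)); Q=Q[~best]
    if save: cv2.imwrite(save,cv2.resize(c['image'][180:390,120:400],(800,600)))
if __name__=='__main__':
    import sys; tilt(sys.argv[1] if len(sys.argv)>1 else None)
E
python3 tilt.py; python3 -m jog '0 0 -0.02 0;0 0 -0.045 0;0 0 -0.045 0' ; python3 -m jog '0 0 0 0;0 0 0 0;0 0 0 0;0 0 0 0' - 3; python3 tilt.py
```

```text
tcp [443.7 319.  137.3] npts 896 zmax/min 165.0 121.0 yellow mean [420.2 337.  148.5]
plane 532 n [-0.5   0.25  0.83] elev 56.0
plane 165 n [-0.43 -0.9   0.  ] elev 0.1
clock: 5.05
eef_pos: [442.0, 318.1, 98.7]
orientation: [0.975, -0.222, -0.003, 0.003]
wrist_force: [-0.6, -0.1, -3.9]
grip_width: 0.525
grasp_force: 6.0
clock: 5.38
eef_pos: [444.9, 319.7, 103.5]
orientation: [0.975, -0.222, 0.001, -0.001]
wrist_force: [-0.8, -0.4, -4.1]
grip_width: 0.519
grasp_force: 3.0
tcp [444.8 319.6 103.4] npts 914 zmax/min 130.0 88.0 yellow mean [420.4 338.  113.7]
plane 489 n [ 0.39 -0.21 -0.9 ] elev -63.7
plane 160 n [-0.42 -0.91 -0.01] elev -0.7
```

```bash
python3 -m jog '0 0 0.02 0;-0.006 -0.02 0.025 0.1;-0.012 -0.05 0.025 0.25;-0.019 -0.08 0.025 0.4;-0.019 -0.106 0.025 0.546;-0.019 -0.106 0.025 0.546' - 6; python3 -m jog '0 0 0 0.15;0 0 0 0.3;0 0 0 0.45;0 0 0 0.546;0 0 0 0.546;0 0 0 0.546'; python3 tilt.py
python3 - <<'E'
import numpy as np
W=np.load('/tmp/W.npy');z=W[...,2]
for y in range(150,380,25):
    m=(z>70)&(abs(W[...,1]-y)<8)&(W[...,0]>470); print(y,np.sort(W[m][:,0])[:3].round())
E
```

```text
clock: 5.93
eef_pos: [428.6, 231.8, 123.1]
orientation: [0.996, -0.086, -0.0, 0.001]
wrist_force: [-0.5, -1.4, -3.7]
grip_width: 0.521
grasp_force: 6.0
clock: 6.43
eef_pos: [429.4, 234.9, 122.9]
orientation: [0.999, 0.048, 0.0, -0.0]
wrist_force: [0.6, -0.2, -3.4]
grip_width: 0.521
grasp_force: 6.0
tcp [429.3 234.9 122.9] npts 501 zmax/min 147.0 107.0 yellow mean [399.6 244.9 130.6]
plane 253 n [-0.42 -0.03  0.91] elev 65.2
plane 167 n [-0.09  1.   -0.03] elev -1.6
150 [696.]
175 []
200 [550. 550. 554.]
225 [544. 546. 546.]
250 [540. 540. 542.]
275 [536. 536. 536.]
300 [532. 532. 532.]
325 [528. 528. 528.]
350 [523. 523. 523.]
375 [519. 519. 520.]
```

```bash
python3 -m jog '0 0 -0.02 0;0 0 -0.035 0;0 0 -0.043 0;0 0 -0.0475 0;0 0 -0.0475 0' - 4; python3 -m jog '0.005 0.0005 0.0005 0;0.01 0.001 0.001 0;0.017 0.0017 0.0012 0;0.025 0.0025 0.001 0;0.032 0.0032 0 0;0.04 0.004 -0.002 0;0.047 0.0047 -0.003 0;0.048 0.0048 -0.003 0'; python3 tilt.py pics/f.png
```

```text
clock: 6.9
eef_pos: [429.5, 234.8, 84.6]
orientation: [0.999, 0.049, 0.0, -0.0]
wrist_force: [0.2, 0.3, -2.4]
grip_width: 0.523
grasp_force: 4.0
clock: 7.57
eef_pos: [469.3, 238.6, 82.5]
orientation: [0.999, 0.049, 0.001, -0.0]
wrist_force: [0.2, -1.0, 4.4]
grip_width: 0.523
grasp_force: 4.0
tcp [468.9 238.6  82.5] npts 436 zmax/min 117.0 84.0 yellow mean [435.9 249.6 104.5]
plane 189 n [-0.11  0.99 -0.01] elev -0.5
plane 152 n [ 0.28  0.03 -0.96] elev -73.5
```

View pics/f.png

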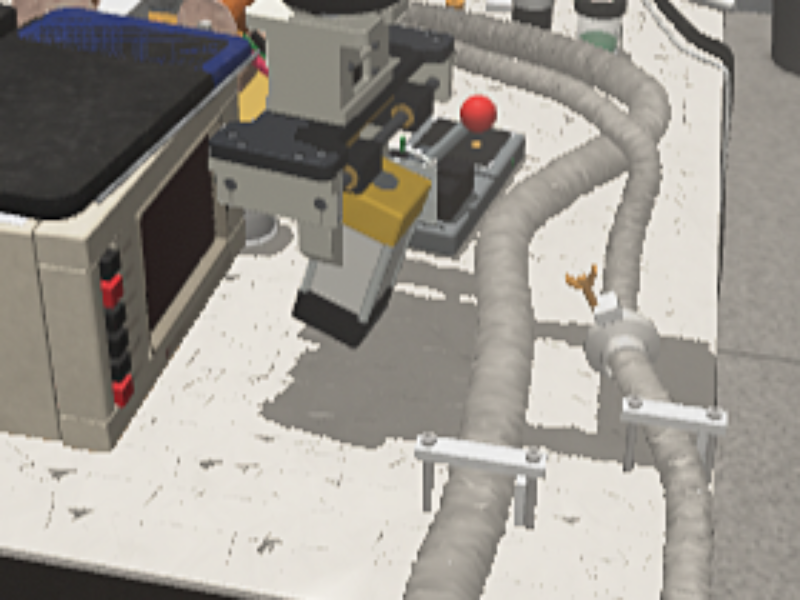

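The lamp now leans about 16° from upright, cap towards the robot (cap near (385,200) in the crop), which is inside its stable tilt. I'll ease the fingers slightly so it settles flat.

```bash
python3 -m jog '0 0 0 0;0 0 0 0;0 0 0 0;0 0 0 0;0 0 0 0;0 0 0 0;0 0 0 0;0 0 0 0' 0.58; python3 tilt.py pics/g.png
```

```text
clock: 8.28
eef_pos: [467.5, 238.4, 82.1]
orientation: [0.999, 0.049, -0.0, 0.0]
wrist_force: [-0.2, -0.3, -0.6]
grip_width: 0.577
grasp_force: 0.0
tcp [467.5 238.4  82.1] npts 74 zmax/min 112.0 88.0 yellow mean [451.1 255.2  99.5]
plane 43 n [ 0.4  -0.91  0.01] elev 0.6
```

View pics/g.png

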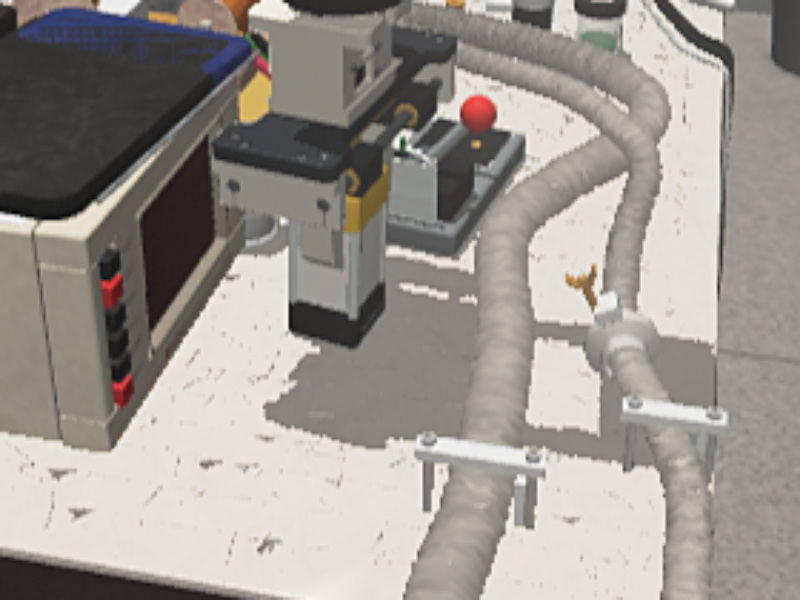

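It stands upright with its base at about (338,320) in the crop. I'll grip it firmly and measure where it sits relative to the tool.

```bash
python3 -m jog '0 0 0 0;0 0 0 0;0 0 0 0;0 0 0 0;0 0 0 0' 0.4 30
cat > loc.py <<'E'
from w import *
a=np.radians(5.65); D=np.array([[np.cos(a),np.sin(a)],[-np.sin(a),np.cos(a)]])
s,c,T,W=wr(); t=cap('side')
v,u=np.mgrid[:420,:560]
P=(np.stack([u,v,np.ones_like(u)],-1)@np.linalg.inv(t['mtx']).T)*t['depth'][...,None]
S=P@t['T'][:3,:3].T+t['T'][:3,3]
e=s['eef_pos']; print(e,s['orientation'])
for n,X in(('wrist',W.reshape(-1,3)),('side',S.reshape(-1,3))):
    r=(X-e); r=np.c_[r[:,:2]@D.T,r[:,2]]   # dock axes, relative to TCP
    for lo,hi in((-78,-60),(-55,-22),(-20,-5),(-5,25)):
        g=r[(r[:,2]>lo)&(r[:,2]<hi)&(abs(r[:,0])<50)&(abs(r[:,1])<40)]
        if len(g)>10: print(n,lo,hi,len(g),'x pct',np.percentile(g[:,0],[1,5,25,50,75,95,99]).round(1),'y',np.percentile(g[:,1],[1,50,99]).round(1))
E
python3 loc.py; python3 -c "
from w import *
c=dict(np.load('/tmp/wrist.npz'));cv2.imwrite('pics/i.png',c['image'])"
```

```text
clock: 8.75
eef_pos: [467.4, 238.4, 82.1]
orientation: [0.999, 0.049, -0.0, 0.0]
wrist_force: [-0.3, 0.1, 0.6]
grip_width: 0.519
grasp_force: 30.0
[467.44896262 238.37016953  82.12036886] [ 9.98780755e-01  4.93658991e-02 -8.58941872e-05  6.79475440e-05]
wrist -78 -60 329 x pct [30.8 31.1 31.4 31.5 31.6 31.9 32. ] y [-22.3  -0.1  22.7]
wrist -55 -22 956 x pct [29.1 29.2 29.3 29.5 29.7 31.1 31.3] y [-21.9  -0.1  22.2]
wrist -20 -5 831 x pct [10.1 10.3 29.  29.3 29.5 31.  31.2] y [-38.4  -0.1  38.3]
wrist -5 25 2769 x pct [-4.8 10.2 10.7 30.9 31.2 31.4 31.5] y [-38.3  -0.1  38.3]
side -78 -60 276 x pct [-16.5 -16.1 -15.1  -2.7  14.4  27.4  29.8] y [-21.7  23.   25.8]
side -55 -22 537 x pct [-15.6 -14.9 -13.5  -1.5  14.8  27.1  29.6] y [-21.3  21.   24.6]
side -20 -5 176 x pct [-16.  -15.3 -13.9 -12.7   3.5  28.2  30.8] y [-25.7  21.3  38.2]
side -5 25 300 x pct [-16.7 -16.4 -15.6 -13.7 -10.3  25.2  29.6] y [-37.7  20.2  40. ]
```

View pics/i.png

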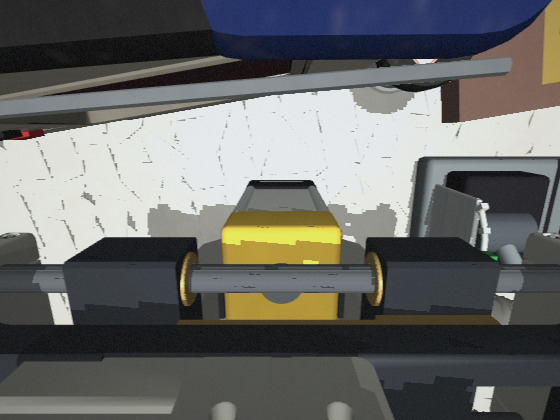

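```bash
python3 -m jog '0 0 0.04 0;0 0 0.08 0;0 0 0.13 0;0 0 0.165 0;0 0 0.165 0'; python3 -m jog '-0.005 -0.03 0 0;-0.015 -0.08 0 0;-0.03 -0.13 0 0;-0.04 -0.18 0 0;-0.05 -0.22 0 0;-0.06 -0.25 0 0;-0.06 -0.26 0 0;-0.06 -0.26 0 0'; python3 -m jog '0 0 0 0;0 0 0 0'; python3 loc.py
python3 - <<'E'
from w import *
s,c,T,W=wr(); cv2.imwrite('pics/j.png',c['image']); np.save('/tmp/WT.npy',T)
z=W[...,2]; m=(z>14)&(z<30)&(abs(W[...,0]-491)<60)&(abs(W[...,1]-61)<100)
print(m.sum(),np.median(z[m]),cv2.minAreaRect(W[m][:,:2].astype(np.float32).copy()))
# pad corners are looked for as the dark patch on the dock's top
g=cv2.cvtColor(c['image'],cv2.COLOR_BGR2GRAY)
d=(m&(g<60)&(W[...,1]<55)).astype(np.uint8); d=cv2.morphologyEx(d,cv2.MORPH_OPEN,np.ones((3,3)))
n,l,st,_=cv2.connectedComponentsWithStats(d); k=1+np.argmax(st[1:,4]); print(st[k],cv2.minAreaRect(W[l==k][:,:2].astype(np.float32).copy()))
E
```

```text
clock: 9.27
eef_pos: [470.1, 239.3, 219.9]
orientation: [0.999, 0.049, 0.005, -0.001]
wrist_force: [1.7, 0.9, -3.8]
grip_width: 0.519
grasp_force: 30.0
clock: 9.93
eef_pos: [418.7, 28.8, 213.1]
orientation: [0.999, 0.048, -0.001, 0.0]
wrist_force: [0.2, 0.1, -3.4]
grip_width: 0.52
grasp_force: 30.0
clock: 10.1
eef_pos: [419.5, 31.2, 213.6]
orientation: [0.999, 0.05, -0.0, -0.0]
wrist_force: [-0.1, -0.4, -5.0]
grip_width: 0.523
grasp_force: 30.0
[419.51421334  31.16924033 213.58480014] [ 9.98767464e-01  4.96314838e-02 -4.51706828e-04 -2.53700153e-04]
wrist -78 -60 335 x pct [30.8 31.  31.5 31.6 31.7 31.8 31.9] y [-22.1   0.6  22.8]
wrist -55 -22 963 x pct [29.1 29.2 29.4 29.5 29.7 31.2 31.4] y [-21.8   0.5  22.5]
wrist -20 -5 838 x pct [10.1 10.4 29.1 29.3 29.5 31.  31.2] y [-38.1  -0.1  38.1]
wrist -5 25 2761 x pct [-4.7 10.2 10.7 31.  31.2 31.4 31.6] y [-38.3  -0.1  38.5]
side -78 -60 236 x pct [-15.9 -15.6 -12.    2.   16.7  29.3  31.8] y [-19.9  23.   26.6]
side -55 -22 445 x pct [-15.3 -14.6 -11.7   2.5  17.2  28.4  31.2] y [-19.9  21.4  25. ]
side -20 -5 165 x pct [-15.4 -14.8 -13.2  -3.6  19.4  27.7  29.8] y [-20.5  22.2  37.9]
side -5 25 293 x pct [-16.3 -15.9 -14.1  -9.7  22.1  29.6  31.2] y [-19.5  23.   40. ]
8710 20.410818110855786 ((487.57049560546875, 61.15863800048828), (174.21240234375, 116.47164154052734), 85.88703918457031)
[ 275   89   60   63 3516] ((496.14898681640625, 14.35763931274414), (62.68418884277344, 61.72727584838867), 5.396153450012207)
```

View pics/j.png

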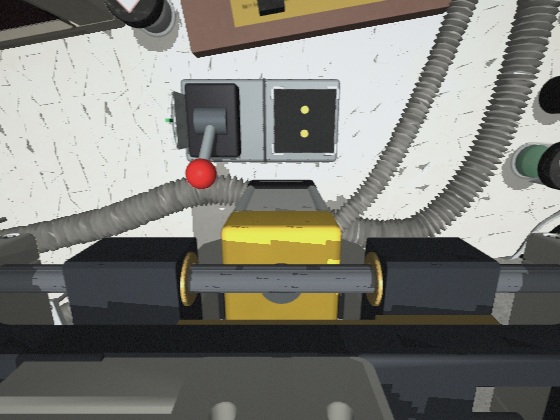

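```bash
python3 -m jog '0.02 -0.005 0 0;0.05 -0.012 0 0;0.075 -0.019 0 0;0.0861 -0.0219 0 0;0.0861 -0.0219 0 0;0.0861 -0.0219 0 0'; python3 -m jog '0 0 -0.04 0;0 0 -0.08 0;0 0 -0.11 0;0 0 -0.125 0;0 0 -0.125 0;0 0 -0.125 0;0 0 -0.125 0;0 0 -0.125 0'; python3 -c "
from w import *
s=manip.read_state();print(s['eef_pos'],s['orientation'])"
```

```text
clock: 10.75
eef_pos: [487.7, 13.5, 213.5]
orientation: [0.999, 0.05, -0.001, -0.0]
wrist_force: [-0.6, 0.0, -3.9]
grip_width: 0.523
grasp_force: 30.0
clock: 11.42
eef_pos: [489.0, 12.9, 115.5]
orientation: [0.999, 0.05, 0.001, 0.0]
wrist_force: [-0.5, -0.5, -3.0]
grip_width: 0.515
grasp_force: 30.0
[488.99795866  12.93111592 115.54089439] [9.98772479e-01 4.95159949e-02 1.27261713e-03 2.87085619e-04]
```

```bash
python3 -m jog '0 0.0005 -0.004 0;0 0.0005 -0.008 0;0 0.0005 -0.011 0;0 0.0005 -0.013 0;0 0.0005 -0.0144 0;0 0.0005 -0.0144 0;0 0.0005 -0.0144 0'; python3 loc.py
```

```text
clock: 12.0
eef_pos: [488.7, 13.4, 104.0]
orientation: [0.999, 0.049, 0.001, 0.0]
wrist_force: [-3.9, 2.0, 10.1]
grip_width: 0.519
grasp_force: 30.0
[488.68678087  13.35577491 104.01928371] [9.98778020e-01 4.94169600e-02 6.48895322e-04 9.80895281e-05]
wrist -78 -60 315 x pct [30.3 30.8 31.1 31.1 31.3 31.5 31.6] y [-22.2   0.5  22.6]
wrist -55 -22 932 x pct [28.8 28.9 29.1 29.2 29.4 30.9 31.1] y [-21.9  -0.1  22.3]
wrist -20 -5 813 x pct [10.1 10.4 28.9 29.2 29.4 30.9 31. ] y [-38.1  -0.1  37.9]
wrist -5 25 2746 x pct [-4.8 10.2 10.7 30.9 31.2 31.4 31.5] y [-38.3  -0.1  38.5]
side -78 -60 140 x pct [-16.7 -16.3 -15.2  -6.   19.1  29.7  31.4] y [-17.3  22.4  25.9]
side -55 -22 247 x pct [-15.7 -15.   -4.5  10.3  20.3  28.1  29.5] y [-21.1  21.   24.1]
side -20 -5 132 x pct [-15.5 -15.  -13.8  -8.9  18.5  28.2  29.5] y [-21.8  22.   38.9]
side -5 25 227 x pct [-16.8 -16.3 -15.1 -10.4  18.8  27.7  30. ] y [-23.   22.5  39.9]
```

```bash
python3 -m jog '0 0 0 0;0 0 0 0;0 0 0 0;0 0 0 0' 0.65; python3 -m jog '0 0 0 0;0 0 0.03 0;0 0 0.07 0;0 0 0.12 0;0 0 0.15 0;0 0 0.15 0'; python3 -m jog '-0.02 0 0 0;-0.05 0 0 0;-0.08 0 0 0;-0.1 0 0 0;-0.1 0 0 0;-0.1 0 0 0'  0
cat > pic.py <<'E'
from w import *
s,c,T,W=wr(); z=W[...,2]; a=np.radians(5.65); D=np.array([[np.cos(a),np.sin(a)],[-np.sin(a),np.cos(a)]])
print(s['eef_pos'].round(1),s['grip_width'])
m=(z>124)&(z<140)&(abs(W[...,0]-496)<45)&(abs(W[...,1]-14)<45)
if m.sum()>50: print('lamp top',m.sum(),np.median(z[m]),cv2.minAreaRect(W[m][:,:2].astype(np.float32).copy()))
h=cv2.cvtColor(c['image'],cv2.COLOR_BGR2HSV)
k=((h[...,0]<8)|(h[...,0]>172))&(h[...,1]>170)&(h[...,2]>90)&(z>70)&(z<135)&(abs(W[...,1]-105)<60)
if k.sum()>20:
    X=W[k]; r=np.c_[(X[:,:2]-[491.3,61.3])@D.T,X[:,2]]
    A=np.c_[2*r,np.ones(len(r))]; f=np.linalg.lstsq(A,(r**2).sum(1),rcond=None)[0]
    print('knob dock-frame sphere fit',f[:3].round(1),'r',np.sqrt(f[3]+f[:3]@f[:3]).round(1),'n',k.sum(),'mean',r.mean(0).round(1),'world mean',X.mean(0).round(1))
t=cap('top'); cv2.imwrite('pics/k.png',np.hstack([cv2.resize(c['image'],(400,300)),cv2.resize(t['image'][180:260,210:317],(400,300),interpolation=cv2.INTER_CUBIC)]))
E
python3 pic.py
```

```text
clock: 12.43
eef_pos: [488.5, 13.2, 102.6]
orientation: [0.999, 0.049, 0.0, 0.0]
wrist_force: [-0.3, -0.0, -0.2]
grip_width: 0.645
grasp_force: 0.0
clock: 12.93
eef_pos: [491.0, 13.0, 227.9]
orientation: [0.999, 0.049, 0.005, 0.001]
wrist_force: [1.8, -0.0, 0.4]
grip_width: 0.647
grasp_force: 0.0
clock: 13.43
eef_pos: [408.3, 13.3, 222.5]
orientation: [0.999, 0.049, 0.0, 0.0]
wrist_force: [0.2, -0.6, 0.6]
grip_width: 0.262
grasp_force: 0.0
[408.3  13.3 222.5] 0.262408956904755
lamp top 4606 130.913138328542 ((495.4640197753906, 14.215665817260742), (47.207908630371094, 48.19853973388672), 5.425569534301758)
knob dock-frame sphere fit [-43.9  45.1  97.5] r 12.3 n 673 mean [-43.1  42.4 105.5] world mean [444.2  99.2 105.5]
```

View pics/k.png

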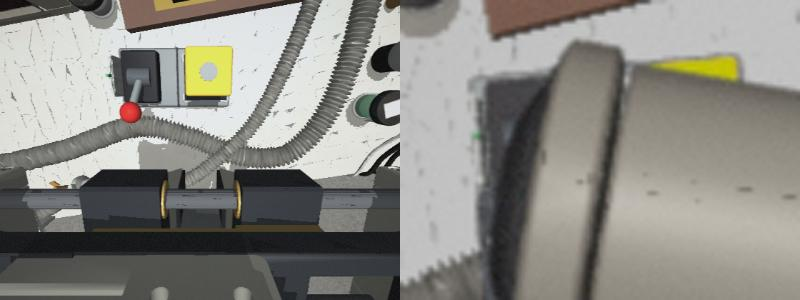

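```bash
python3 -m jog '-0.002 0.03 0 0;-0.005 0.07 0 0;-0.0076 0.1 0 0;-0.0076 0.106 0 0;-0.0076 0.106 0 0;-0.0076 0.106 0 0' 0; python3 -m jog '0 0 -0.04 0;0 0 -0.08 0;0 0 -0.12 0;0 0 -0.147 0;0 0 -0.147 0;0 0 -0.147 0'; python3 -m jog '0 0 0 0;0 0 0 0'
```

```text
clock: 14.03
eef_pos: [402.9, 97.9, 222.4]
orientation: [0.999, 0.05, -0.0, 0.0]
wrist_force: [-0.6, -0.6, -0.4]
grip_width: 0.005
grasp_force: 0.0
clock: 14.53
eef_pos: [402.3, 97.2, 104.6]
orientation: [0.999, 0.049, -0.001, 0.0]
wrist_force: [-0.7, -0.2, 0.7]
grip_width: -0.001
grasp_force: 0.0
clock: 14.7
eef_pos: [403.6, 97.8, 106.5]
orientation: [0.999, 0.049, 0.002, 0.0]
wrist_force: [0.2, -0.9, 0.6]
grip_width: 0.004
grasp_force: 0.0
```

```bash
python3 -m jog '0.01 0.001 0 0;0.022 0.0022 0 0;0.034 0.0034 0.002 0;0.044 0.0044 0.004 0;0.053 0.0053 0.005 0;0.061 0.0061 0.006 0;0.067 0.0067 0.006 0;0.072 0.0071 0.006 0'; python3 -m jog '0 0 0 0;0 0 0 0;0 0 0 0'; python3 pic.py
```

```text
clock: 15.37
eef_pos: [460.6, 103.8, 109.8]
orientation: [0.999, 0.049, 0.0, 0.0]
wrist_force: [-0.9, -0.5, 1.2]
grip_width: 0.004
grasp_force: 0.6
clock: 15.62
eef_pos: [459.8, 103.8, 109.7]
orientation: [0.999, 0.049, -0.0, 0.0]
wrist_force: [0.5, -0.7, -0.7]
grip_width: 0.007
grasp_force: 0.0
[459.8 103.8 109.7] 0.007056455885823459
lamp top 9750 130.82043161919137 ((499.4227600097656, 16.52359390258789), (40.99443817138672, 45.894676208496094), 6.671200752258301)
knob dock-frame sphere fit [ -2.4  45.3 112.5] r 12.4 n 2031 mean [  1.2  45.1 120.8] world mean [488.1 106.3 120.8]
```

```bash
python3 -m jog '0.001 0 0 0;0.002 0.0002 0 0;0.003 0.0003 0 0;0.003 0.0003 0 0;0.003 0.0003 0 0'; python3 pic.py; python3 -m jog '-0.02 -0.002 0 0;-0.05 -0.005 0 0;-0.07 -0.007 0.04 0;-0.08 -0.008 0.1 0;-0.1 -0.01 0.14 0;-0.1 -0.01 0.14 0;-0.1 -0.01 0.14 0'; python3 -m jog '0 0 0 0;0 0 0 0'; python3 pic.py
python3 - <<'E'
from w import *
s,c,T,W=wr(); t=c['image'][0:210,130:390]
cv2.imwrite('pics/l.png',cv2.resize(t,(743,600),interpolation=cv2.INTER_CUBIC))
a=np.radians(5.65); D=np.array([[np.cos(a),np.sin(a)],[-np.sin(a),np.cos(a)]])
h=cv2.cvtColor(c['image'],cv2.COLOR_BGR2HSV)
g=(h[...,0]>50)&(h[...,0]<75)&(h[...,1]>150)&(W[...,2]>60)&(W[...,2]<100)&(abs(W[...,1]-130)<40)
if g.any(): print('green',g.sum(),((W[g][:,:2]-[491.3,61.3])@D.T).mean(0).round(1),W[g][:,2].mean())
z=W[...,2]
for n,lo,hi in(('block',43,49),('docktop',16,27)):
    r=(W[...,:2]-[491.3,61.3])@D.T
    m=(z>lo)&(z<hi)&(abs(r[...,0])<55)&(abs(r[...,1])<95)&((r[...,1]>10) if n=='block' else True)
    print(n,m.sum(),np.percentile(r[m],[1,3,97,99],axis=0).round(1).tolist())
E
```

```text
clock: 16.13
eef_pos: [462.3, 104.0, 109.8]
orientation: [0.999, 0.049, -0.0, 0.0]
wrist_force: [-0.4, 0.2, -0.6]
grip_width: 0.004
grasp_force: 0.3
[462.3 104.  109.8] 0.003657945246635738
lamp top 9097 130.8345524511611 ((500.74493408203125, 16.739667892456055), (38.51664352416992, 45.990455627441406), 6.726279258728027)
knob dock-frame sphere fit [ -1.3  45.2 112.7] r 12.4 n 1913 mean [  2.7  45.2 120.8] world mean [489.5 106.5 120.8]
clock: 16.82
eef_pos: [383.1, 96.1, 223.9]
orientation: [0.999, 0.049, 0.003, 0.0]
wrist_force: [-0.3, -0.6, -1.1]
grip_width: 0.004
grasp_force: 0.0
clock: 16.98
eef_pos: [381.9, 95.9, 220.7]
orientation: [0.999, 0.049, -0.001, 0.0]
wrist_force: [-0.2, 0.1, 0.3]
grip_width: 0.008
grasp_force: 0.0
[381.9  95.9 220.7] 0.007953273389895375
lamp top 5154 130.8344043101627 ((495.34130859375, 14.476702690124512), (47.471275329589844, 48.4073486328125), 5.372220039367676)
knob dock-frame sphere fit [ -1.6  45.3 112.6] r 12.4 n 925 mean [ -2.5  45.  121.3] world mean [484.4 105.8 121.3]
green 2 [-1.8 74.2] 79.69454138429674
block 2630 [[-34.6, 21.4], [-33.6, 22.2], [32.3, 69.5], [33.3, 73.4]]
docktop 5448 [[-41.9, -78.1], [-40.9, -71.4], [39.8, 74.4], [40.8, 78.6]]
```

View pics/l.png

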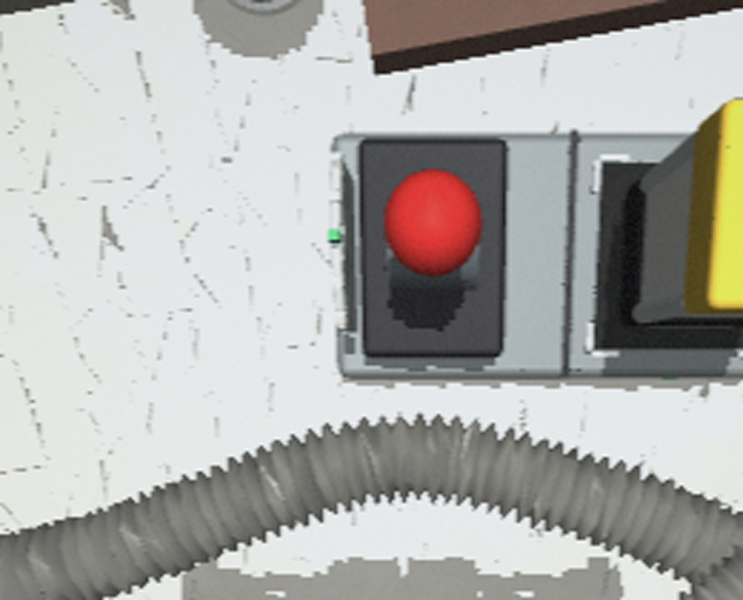

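```bash
python3 -m jog '0.01 0.001 -0.04 0;0.02 0.002 -0.09 0;0.02 0.002 -0.14 0;0.02 0.002 -0.14 0;0.05 0.005 -0.14 0;0.08 0.008 -0.14 0;0.095 0.0095 -0.14 0;0.095 0.0095 -0.14 0'; python3 -m jog '0.002 0.0002 0 0;0.004 0.0004 0 0;0.0055 0.0006 0 0;0.0068 0.0007 0 0;0.0068 0.0007 0 0;0.0068 0.0007 0 0';  python3 -m jog '-0.02 -0.002 0 0;-0.05 -0.005 0 0;-0.07 -0.007 0.04 0;-0.08 -0.008 0.1 0;-0.1 -0.01 0.14 0;-0.1 -0.01 0.14 0;-0.1 -0.01 0.14 0'; python3 -m jog '0 0 0 0;0 0 0 0'; python3 pic.py
```

```text
clock: 17.8
eef_pos: [461.2, 103.7, 111.2]
orientation: [0.999, 0.049, 0.001, 0.0]
wrist_force: [0.3, 0.2, -0.1]
grip_width: 0.006
grasp_force: 0.0
clock: 18.3
eef_pos: [463.3, 104.1, 110.0]
orientation: [0.999, 0.049, -0.0, 0.0]
wrist_force: [-0.6, 0.8, 1.5]
grip_width: 0.005
grasp_force: 0.4
clock: 18.88
eef_pos: [384.2, 96.2, 223.9]
orientation: [0.999, 0.049, 0.003, 0.0]
wrist_force: [-0.0, 0.2, -0.2]
grip_width: 0.003
grasp_force: 0.0
clock: 19.05
eef_pos: [383.2, 96.1, 220.6]
orientation: [0.999, 0.049, -0.001, 0.0]
wrist_force: [-0.7, -0.6, -0.6]
grip_width: 0.005
grasp_force: 0.0
[383.2  96.1 220.6] 0.005401903430580082
lamp top 5134 130.81947721341334 ((495.3698425292969, 14.679366111755371), (47.563804626464844, 48.362545013427734), 5.71054220199585)
knob dock-frame sphere fit [ -0.6  45.3 112.7] r 12.4 n 928 mean [ -1.4  45.  121.2] world mean [485.4 105.9 121.2]
```

Knob is at −0.6 mm, right over the dock's centreline as this camera reads it, and the lamp is unmoved. I'll hand it in.

```bash
python3 -c "
from plant import order
print(order.finish_job())"
```

```text
the job is handed in; nothing more can be done
None
```

The job is handed in at 19 s of the 53 s allowed: the lamp stands upright and released, within about 1 mm of the pad's centre and square to it by the wrist camera, the dimmer lever reads straight up at the green mark, and no other object was touched.

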